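# Close the two-part mould on its pouring stand

### The arm

A 6-joint arm with a two-finger parallel gripper is mounted at the origin on a cart in front of the work surface, level with it; the furniture and walls round the work are solid. World frame = base frame: x ahead of the robot, y to its left, z up, the work surface at z = 0. Lengths are in m, angles in rad, forces in N, time in s.
With the tool pointing down it reaches from about 0.4 to 0.825 m from the base axis. Payload 7 kg.
Tool frame: the origin (TCP) lies at the centre of the arm's flange, where the gripper is bolted on; the fingertips stand 178 mm ahead of it and the grasp point (between the pads) lies 159 mm ahead of it; z points along the fingers, y is the direction in which the jaws open and shut (so a half turn about z gives the same grasp; the last joint's range is limited). The gripper opens to 88 mm and grips with 3 to 60 N. Pads are 19 mm wide; open, the fingers measure 130 mm over their backs; the gripper's body (78 mm by 193 mm) begins 47 mm behind the grasp point.
Start: joints at [1.537, 0.359, 0.012, 0, -1.224, -0.288], TCP at [0.213, 0.64, 0.405] pointing down, gripper open.
Joint ranges: [-3.07, 3.07], [-1.43, 2.12], [-1.02, 1.25], [-3.03, 1.67], [-3.05, -0], [-3.03, 3.03]. Speed limits (rad/s): [2.39, 2.39, 3.01, 3.14, 3.14, 3.14].

### API

Orientations are given as [roll, pitch, yaw] about the fixed x, y, z axes, in that order (R = Rz(yaw) Ry(pitch) Rx(roll)).
In Python, from station import arm gives the robot as it stands.
- The arm moves only by the shell command python3 -m handwheel 'ROWS' [OPENING] [FORCE]. ROWS is JSON, a list of rows, each a list of 4 numbers: the shift along the world's x, y, z in cm, then the turn about the world's z in rad. In form: [[dx, dy, dz, yaw], ...]. A call has 1 to 20 rows; each row shifts and turns the commanded pose from where the row before left it; what a row does not reach is not made up. A row lasts 1/10 s, in which the tool goes at most 50 mm and 8.59 degrees, less where a joint would pass 70% of its speed; a pose out of reach is approached as far as the arm can. A call is refused whole if a number of a shift passes 5 or a number of a turn 0.15, either way. A call with a gripper value outside its range is refused whole. OPENING is the closure, from 0 (fully open) to 1 (shut), set as the call begins (- or left out, the last holds). The fingers move at their own pace and stop on an object; FORCE is the grip in N (left out, the last holds). Time passes only in rows, so rows that do not move let the fingers close. It gives the time, the measured TCP pose, the force and the opening at its end, in the units of the state.
- arm.get_state(): the state, without advancing time (a new reading comes with each control period).
- arm.grab_frame(name): name is "scene" or "side" or "wrist"; returns a dict with "image" (384x512x3 uint8, red, green, blue), "depth" (384x512 float32, m along the optical axis (not along the pixel's ray), 0 where there is no reading), "vfov" (degrees; the focal length in pixels is half the picture's height over the tangent of half this angle, whatever the lens; pixels are square), "cx", "cy" (the principal point, pixels), "k1" (the pictures are not rectified: a ray, as slopes to the right and down, at radius r is drawn at 1 + k1 r^2 times it, then the intrinsics apply), "rvec" (rotation vector, rad) and "tvec" (3), from world to camera coordinates, as OpenCV has them. Camera axes: x right, y down, z forward; pixel columns grow to the right and rows downward; lengths in m; the calibration is good to about 2 mm. A picture is of the moment at which its call begins.
- arm.job_done(): hands the job in, once; it reports no verdict.
The state is a dict: "t": time; "q": joint angles; "qd": joint speeds; "joint_efforts": joint torques, N m; "eef_pos": TCP position; "ee_rot": TCP orientation; "force": force on the tool from outside, world axes, zero at the start; "moment": the same for the moment, N m; "width": finger opening in m.
Only numpy, scipy, OpenCV 4.12 (cv2) and the standard library are available. Lean on these libraries where they do the work, as an engineer would, in place of code of your own. Each camera call takes 0.05 s, during which the arm holds its last target.

### The job

Get the casting mould ready for the next pour: push the loose front half along the wooden board until its left end lies against the side fence and its face is closed flat against the fixed rear half, with no gap. Only push it: do not lift it off the board or tip it over, leave the castings and other things around where they are, and finish with your hand clear.

Things in the scene. Friction and masses are not known exactly. Their poses are not given: they have to be found in the camera images.
- stand: pouring stand fixed to the table: plywood board 260 mm (x) x 180 mm (y), 10 mm thick. Origin: centre of its underside; x points to its far end, y to its left. Side fence along the left edge: 15 mm wide, 24 mm high above the board, inner face at y = +75 mm. End fence across the far end: 30 mm high, inner face at x = +115 mm. The stand is turned up to 0.3 rad either way
- rear_center (a point): centre of the fixed rear half of the mould, an aluminium block 44 (x) x 90 (y) x 50 mm tall, standing on the board against both fences: at x = +93, y = +30, z = +35 mm of the stand, with the stand's axes. Its near face (-x side, with the cavity) lies at x = +71 mm of the stand
- half_center (a point): centre (25 mm above its foot) of the loose front half of the mould: aluminium block 44 mm thick (x), 90 mm wide (y), 50 mm tall, about 0.4 kg, standing on the board nearer the robot than the fixed half, skewed, clear of the side fence. x points out of its cavity face towards the fixed half, y to its left. Back and end faces are flat. It slides on the board; pushed high up it may tip, so push low
- seat (a point): point on the stand where half_center is when the mould is closed: at x = +49, y = +30, z = +35 mm of the stand, with the stand's axes
- cast_board: white resin figure casting, about 20 x 69 x 19 mm, lying on the stand's board along its right edge, beside where the closed mould will be. Origin: centre of its underside. Bystander: leave where it is
- cast_right: the same kind of white casting, lying on the table to the right of the stand. Origin: centre of its underside. Bystander
- sand: cork sanding block, 47 x 85 x 26 mm, on the table left of the stand. Origin: centre of its underside. Bystander
- tub: lidded white tub, 66 mm wide, 62 mm tall, on the table left of the stand. Origin: centre of its underside. Bystander
- pen: marker pen, 135 mm long, 17 mm thick, on the table right of and beyond the stand. Origin: centre of its underside. Bystander
- cast_left: the same kind of white casting, lying on the table left of the stand, between the sanding block and the tub. Origin: centre of its underside. Bystander
Mind the look-alikes: they are no part of the job. Of the things shaped like the part that bears half_center, the aluminium one is meant.

How it is judged:
At the end, for the whole second after the job is handed in: The loose half stands upright and at rest on the board, closed on the fixed half (gap under 2.5 mm, faces parallel within 0.03 rad), its left end against the side fence (within 3 mm), and no bystander has moved 20 mm (x of half_center in the frame of seat between -0.0025 and 0.0025 m and y of half_center in the frame of seat between -0.003 and 0.003 m and z of half_center in the frame of seat between -0.003 and 0.003 m and angle between the x axis of half_center and the x axis of seat, either way round below 0.03 rad and angle between half_center's own z axis and vertical below 0.04 rad and linear speed of mould_half below 0.01 m/s and distance of each of cast_board, cast_right, sand, tub, pen, cast_left from where it was at the start of the episode below 0.02 m); the robot touches nothing.
It fails at once if the mould half is lifted off the board (6 mm) (z of half_center in the frame of seat above 0.006 m).
It fails at once if the mould half is tipped (more than about 9 degrees) (angle between half_center's own z axis and vertical above 0.15 rad).
It fails at once if a casting or another bystander is moved by 20 mm or more (distance of any of cast_board, cast_right, sand, tub, pen, cast_left from where it was at the start of the episode above 0.02 m).
It also fails if it takes over 64 s, if anything falls off the work surface, if the arm or the gripper's body presses on something with over 40 N, if the wrist force passes 120 N, or if a joint passes its speed limit or range.

## Working session

There is one attempt and no reset: what is moved stays moved. The work goes in short steps, Python scripts to look and compute and a shell command to move; the robot and the scene stay as the last step left them, time stands still between calls to the robot, and variables do not carry over. Pictures are saved under pics/ and viewed, and the job is handed in when it is done.

```bash
mkdir -p pics; ls; cat > h.py <<'E'
import numpy as np, cv2
from station import arm
def grab(n,save=None):
    f=arm.grab_frame(n)
    if save: cv2.imwrite(f'pics/{save}.png',f['image'][:,:,::-1])
    return f
def K(f):
    F=f['image'].shape[0]/2/np.tan(np.radians(f['vfov'])/2)
    return np.array([[F,0,f['cx']],[0,F,f['cy']],[0,0,1.]])
def undist(f,uv):
    k=K(f); d=(np.array(uv,float).reshape(-1,2)-[f['cx'],f['cy']])/k[0,0]
    s=d.copy()
    for _ in range(30): s=d/(1+f['k1']*(s**2).sum(1,keepdims=True))
    return s
def Rt(f):
    return cv2.Rodrigues(np.array(f['rvec'],float))[0],np.array(f['tvec'],float).reshape(3)
def plane(f,uv,z):
    R,t=Rt(f); s=undist(f,uv); d=np.c_[s,np.ones(len(s))]@R; c=-R.T@t
    return c+d*((z-c[2])/d[:,2])[:,None]
def deproj(f,uv):
    uv=np.array(uv,float).reshape(-1,2); R,t=Rt(f); s=undist(f,uv)
    z=f['depth'][uv[:,1].astype(int),uv[:,0].astype(int)]
    return (np.c_[s,np.ones(len(s))]*z[:,None]-t)@R
def proj(f,P):
    R,t=Rt(f); p=np.array(P,float).reshape(-1,3)@R.T+t; s=p[:,:2]/p[:,2:]
    s=s*(1+f['k1']*(s**2).sum(1,keepdims=True)); return s*K(f)[0,0]+[f['cx'],f['cy']]
E
python3 - <<'E'
from h import *
import pickle
fs={}
for n in ['scene','side','wrist']:
    f=grab(n,n+'0'); fs[n]=f
    R,t=Rt(f); print(n,f['vfov'],f['k1'],-R.T@t,R[2])
pickle.dump(fs,open('f0.pkl','wb')); s=arm.get_state(); print(s)
E
```

```text
pics
scene 43.98918246180017 0.022155487974734614 [-0.12184097 -1.19353314  0.95333889] [ 0.41731489  0.70846488 -0.56914479]
side 56.53350123637383 -0.07721777272523349 [ 0.56907575 -0.93359284  0.62633483] [-0.02874307  0.84572275 -0.53284788]
wrist 71.8229966768824 -0.043309077834995297 [0.28016884 0.61928318 0.38422444] [-0.2454297   0.08141079 -0.96598993]
{'t': 0.15, 'q': array([ 1.53707128e+00,  3.59212528e-01,  1.12839298e-02, -2.34800729e-04,
       -1.22412202e+00, -2.88113921e-01]), 'qd': array([-0.00088237, -0.00526777,  0.00461225,  0.002076  ,  0.00308548,
       -0.00102574]), 'joint_efforts': array([-4.47458679e-04, -5.83274567e+01,  2.93288219e+01,  7.00100362e+00,
        8.82635883e-03, -1.14896657e-04]), 'eef_pos': array([0.21346413, 0.64020646, 0.40395407]), 'ee_rot': array([ 3.14032734e+00, -1.44768219e-04, -3.21918794e-01]), 'force': array([ 0.42503285, -0.2933107 ,  0.76987993]), 'moment': array([ 0.04453359,  0.00200817, -0.05491964]), 'width': 0.08744501426150784}
```

View pics/scene0.png

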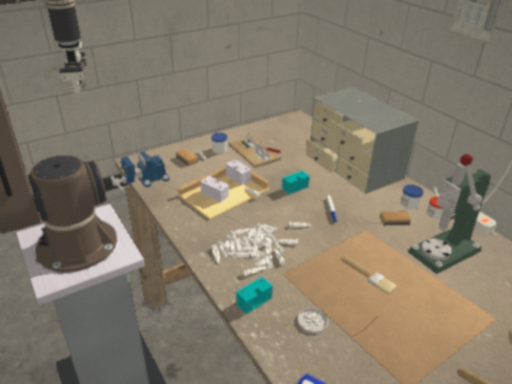

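View pics/side0.png

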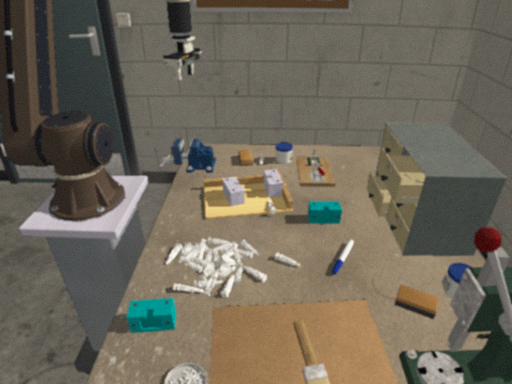

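View pics/wrist0.png

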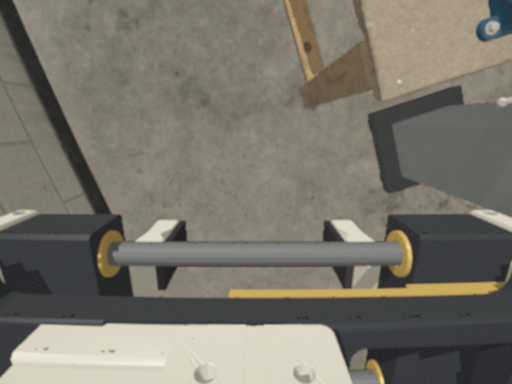

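The scene camera shows the stand around (225,190) with both halves at (214,187) and (238,172). The side camera shows it at (248,195). The wrist camera sees only the floor. I'll zoom in.

```bash
python3 - <<'E'
import pickle,cv2
fs=pickle.load(open('f0.pkl','rb'))
for n,(x,y) in dict(scene=(165,125),side=(190,140)).items():
    c=fs[n]['image'][y:y+95,x:x+125,::-1]; cv2.imwrite(f'pics/{n}0z.png',cv2.resize(c,None,fx=6.2,fy=6.2,interpolation=cv2.INTER_CUBIC))
E
```

```text
(no output)
```

View pics/scene0z.png

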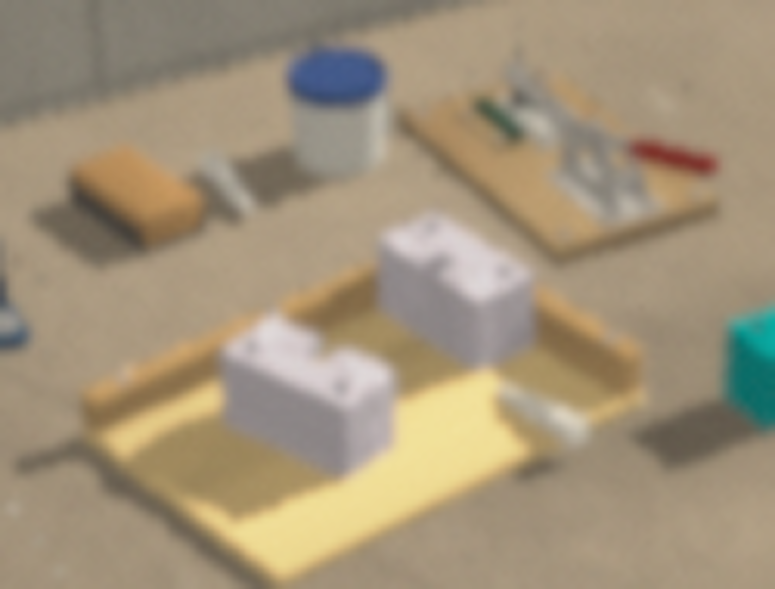

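View pics/side0z.png

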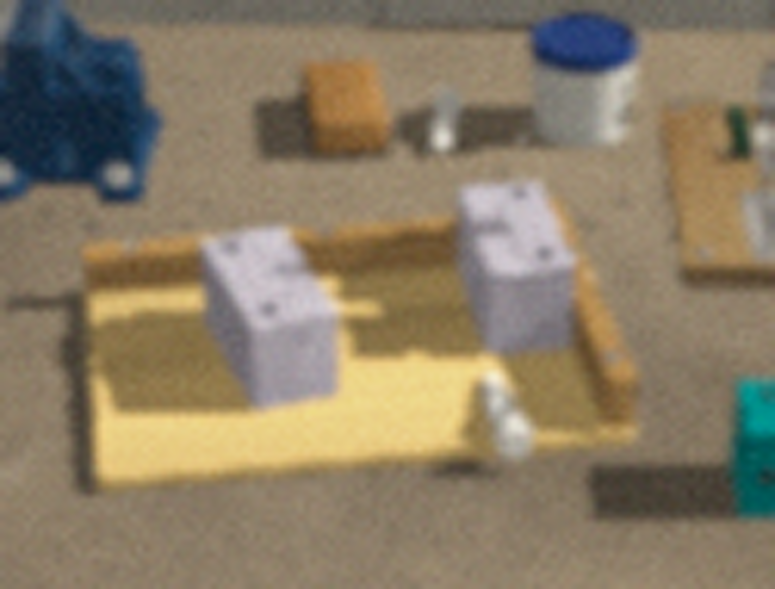

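Both halves stand on the board, with the loose one at zoom (305,390) in the scene picture and (270,310) in the side picture. Next is a coarse localisation from these corners.

```bash
python3 - <<'E'
from h import *
import pickle
fs=pickle.load(open('f0.pkl','rb')); np.set_printoptions(precision=4,suppress=True)
def z2(n,pts):
    o=dict(scene=(165,125),side=(190,140))[n]; return (np.array(pts)+.5)/6.2-.5+np.array(o)
S=dict(loose=[(222,350),(275,315),(395,372),(345,405)],rear=[(378,240),(432,212),(535,270),(482,308)])
D=dict(loose=[(203,238),(283,228),(338,310),(248,332)],rear=[(458,185),(540,180),(575,258),(492,275)])
for n,d in (('scene',S),('side',D)):
    for k,v in d.items():
        P=plane(fs[n],z2(n,v),.06); print(n,k,P[:,:2].tolist(),'ctr',P.mean(0),'z depth',deproj(fs[n],[z2(n,v).mean(0)]))
        print(np.linalg.norm(np.roll(P,-1,0)-P,axis=1))
for n,v in (('scene',[(92,440),(280,580),(645,398)]),('side',[(92,488),(635,436)])):
    P=plane(fs[n],z2(n,v),.01);print(n,P)
E
```

```text
scene loose [[0.43923737272669233, 0.042657300094826045], [0.4805298916466479, 0.05961361958239797], [0.510762415178649, -0.024141467223768753], [0.47236453171389897, -0.03832395658789989]] ctr [0.4757 0.01   0.06  ] z depth [[0.4785 0.0149 0.0559]]
[0.0446 0.089  0.0409 0.0875]
scene rear [[0.5689436531572445, 0.10118352734672986], [0.6117334022407053, 0.11294813869567388], [0.6307264483454929, 0.02701265223887428], [0.5841452114681522, 0.007563827539768253]] ctr [0.5989 0.0622 0.06  ] z depth [[0.5982 0.0602 0.0608]]
[0.0444 0.088  0.0505 0.0948]
side loose [[0.438295086894955, 0.042235527743203716], [0.4784195154249091, 0.0537099070844107], [0.5110796331917943, -0.025206281849721845], [0.46926583063474836, -0.046339072550927285]] ctr [0.4743 0.0061 0.06  ] z depth [[0.4745 0.0069 0.0587]]
[0.0417 0.0854 0.0469 0.0938]
side rear [[0.5680683100280972, 0.10250647527764445], [0.6118393357685824, 0.10944172656303397], [0.6275660567957018, 0.027900363999492583], [0.5857376229644407, 0.00999068592736796]] ctr [0.5983 0.0625 0.06  ] z depth [[0.5986 0.0662 0.0571]]
[0.0443 0.083  0.0455 0.0942]
scene [[ 0.3684  0.0668  0.01  ]
 [ 0.4007 -0.098   0.01  ]
 [ 0.6557 -0.0531  0.01  ]]
side [[ 0.3995 -0.1058  0.01  ]
 [ 0.6556 -0.0556  0.01  ]]
```

Loose half: centre about (0.475, 0.008), yaw about 0.37. Rear half: about (0.5985, 0.0625). The stand's yaw is about 0.19. I'll bring the wrist camera above it, turning the tool to the stand's yaw on the way.

```bash
python3 -m handwheel '[[1.9,-4.3,0,0.036],[1.9,-4.3,0,0.036],[1.9,-4.3,0,0.036],[1.9,-4.3,0,0.036],[1.9,-4.3,0,0.036],[1.9,-4.3,0,0.036],[1.9,-4.3,0,0.036],[1.9,-4.3,0,0.036],[1.9,-4.3,0,0.036],[1.9,-4.3,0,0.036],[1.9,-4.3,0,0.036],[1.9,-4.3,0,0.036],[1.9,-4.3,0,0.036],[1.9,-4.3,0,0.036],[0,0,0,0],[0,0,0,0]]' 0.4
python3 - <<'E'
from h import *
import pickle
f=grab('wrist','wrist1'); pickle.dump(f,open('f1.pkl','wb')); s=arm.get_state(); print(s['t'],s['eef_pos'],s['ee_rot'],s['q'],s['width'],s['force'])
R,t=Rt(f); print(-R.T@t)
E
```

```text
t: 1.75
eef_pos: [0.4796, 0.037, 0.4043]
ee_rot: [3.142, 0.001, 0.179]
force: [-0.1, -0.4, 0.1]
width: 0.0529
1.8 [0.47938039 0.03797434 0.40442063] [-3.14153479e+00  4.98663478e-04  1.80366477e-01] [ 4.89219484e-01  3.45921960e-02 -4.01057214e-01 -2.27953454e-04
 -1.13560441e+00  1.26203945e+00] 0.05280010325562191 [-0.45658922 -0.53024006 -0.64681454]
[0.54880976 0.05057987 0.38462834]
```

View pics/wrist1.png

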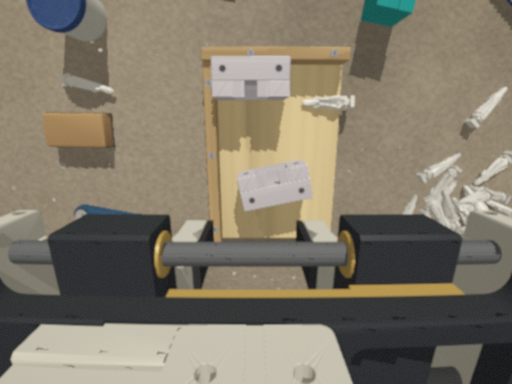

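The wrist view shows the stand upright: side fence along column ~212, rear half around (251,77), loose half around (275,185), and the board casting at (328,102). I'll zoom in and pick corners.

```bash
python3 - <<'E'
import pickle,cv2
f=pickle.load(open('f1.pkl','rb'))
c=f['image'][40:225,190:365,::-1]; cv2.imwrite('pics/w1z.png',cv2.resize(c,None,fx=3.2,fy=3.2,interpolation=cv2.INTER_CUBIC))
E
```

```text
(no output)
```

View pics/w1z.png

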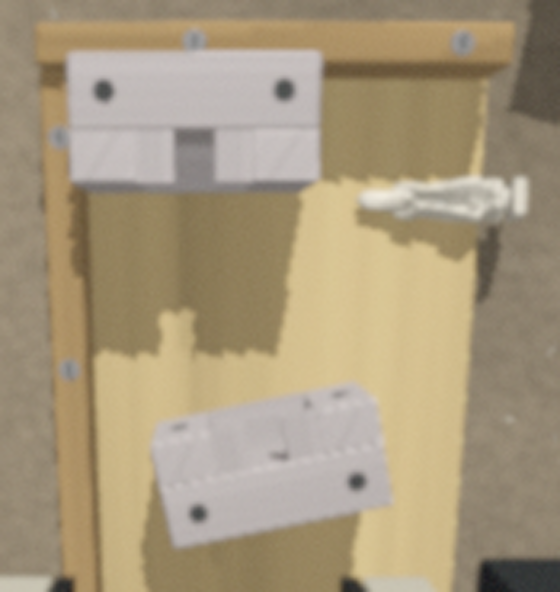

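```bash
cat >> h.py <<'E'
def corners_rep(f,tl,tr,br,bl,z=.06):
    P=plane(f,[tl,tr,br,bl],z)[:,:2]; c=P.mean(0)
    yv=P[0]-P[1]+P[3]-P[2]; xv=P[0]-P[3]+P[1]-P[2]
    return c,np.arctan2(-yv[0],yv[1]),np.arctan2(xv[1],xv[0]),[round(float(np.linalg.norm(a-b)),4) for a,b in((P[0],P[1]),(P[1],P[2]),(P[2],P[3]),(P[3],P[0]))]
E
python3 - <<'E'
from h import *
import pickle
f=pickle.load(open('f1.pkl','rb')); np.set_printoptions(precision=4,suppress=True)
q=lambda *v:[((a+.5)/3.2-.5+190,(b+.5)/3.2-.5+40) for a,b in v]
L=q((153,438),(366,382),(392,505),(177,548)); Rr=q((68,52),(322,52),(320,182),(72,182))
rl=corners_rep(f,*L); rr=corners_rep(f,*Rr); print(rl); print(rr)
print('depth z',deproj(f,[np.mean(L,0),np.mean(Rr,0),Rr[0]]))
fi=plane(f,q((66,90),(80,300),(98,585)),.034); print('fence inner top',fi)
be=plane(f,q((487,85),(455,560)),.01); print('right edge',be, np.arctan2(*(be[0]-be[1])[[1,0]]))
th=np.arctan2(*(be[0]-be[1])[[1,0]])
ca=plane(f,q((360,200),(528,197)),.02); 
for th in (th,rr[1]):
    X=np.array([np.cos(th),np.sin(th)]);Y=np.array([-X[1],X[0]])
    print(th,'loose rel stand',(rl[0]-rr[0])@X+.093,(rl[0]-rr[0])@Y+.03)
    print([( (p[:2]-rr[0])@X+.093,(p[:2]-rr[0])@Y+.03) for p in (*ca,*be,*fi)])
    print('origin',rr[0]-.093*X-.03*Y)
E
```

```text
(array([0.476 , 0.0118]), np.float64(0.4117353721463181), np.float64(0.4040455824544866), [0.085, 0.0507, 0.0878, 0.0461])
(array([0.5981, 0.0638]), np.float64(0.17748070740805352), np.float64(0.1832315051399677), [0.0894, 0.0438, 0.0901, 0.0438])
depth z [[0.4766 0.0118 0.0604]
 [0.5982 0.0638 0.0603]
 [0.6155 0.1154 0.0404]]
fence inner top [[0.6032 0.1155 0.034 ]
 [0.5257 0.0988 0.034 ]
 [0.4052 0.0738 0.034 ]]
right edge [[ 0.6399 -0.0497  0.01  ]
 [ 0.4373 -0.0876  0.01  ]] 0.18485806364582252
0.18485806364582252 loose rel stand -0.036504036233533904 0.001356780066968915
[(np.float64(0.06724918995201294), np.float64(-0.036652364284593036)), (np.float64(0.06852399459304456), np.float64(-0.10603363947543754)), (np.float64(0.11331210384451292), np.float64(-0.08922084786387506)), (np.float64(-0.09287171072778055), np.float64(-0.08922084786387506)), (np.float64(0.10753618887567185), np.float64(0.07988007097619859)), (np.float64(0.028306536468245574), np.float64(0.07774807093656297)), (np.float64(-0.09476712171412369), np.float64(0.07532205176953596))]
origin [0.5122 0.0172]
0.17748070740805352 loose rel stand -0.03628920277553277 0.0004021707793354888
[(np.float64(0.06774160447281438), np.float64(-0.03684052167843885)), (np.float64(0.06952822016352042), np.float64(-0.10621050422387568)), (np.float64(0.11419107778749689), np.float64(-0.08906775529158083)), (np.float64(-0.0919871259934936), np.float64(-0.09058883294451564)), (np.float64(0.10716781359379834), np.float64(0.07998595128224727)), (np.float64(0.027956045609883504), np.float64(0.07726950919137975)), (np.float64(-0.09509636597676921), np.float64(0.07393560605864379))]
origin [0.5118 0.0178]
```

Stand yaw is about 0.182, with its origin at about (0.512, 0.0175). The loose half is at stand (-36, +1) mm, skewed +0.22 rad. The block sizes and heights check out: 90×44 mm, with the tops at 0.060. Its left end is nearer the robot, so two fingers behind it at stand yaw will square it as they push. I'll move behind it and descend.

```bash
python3 -m handwheel '[[-2.2,-1.3,-1,0],[-2.2,-1.3,-2,0],[-2.2,-1.2,-3,0],[0,0,-4,0],[0,0,-4,0],[0,0,-3,0],[0,0,-2,0],[0,0,-1.5,0],[0,0,-0.7,0],[0,0,0,0],[0,0,0,0]]' 0.57 20
python3 - <<'E'
from h import *
s=arm.get_state(); print(s['t'],s['eef_pos'],s['ee_rot'],s['width'],s['force'])
th=.182;X=np.array([np.cos(th),np.sin(th)]);Y=np.array([-X[1],X[0]])
d=s['eef_pos'][:2]-[.512,.0175]; print(d@X,d@Y)
f=grab('side','s2'); c=f['image'][140:235,190:315,::-1]; cv2.imwrite('pics/s2z.png',cv2.resize(c,None,fx=6.2,fy=6.2,interpolation=cv2.INTER_CUBIC))
E
```

```text
t: 2.9
eef_pos: [0.4137, 0.001, 0.1932]
ee_rot: [-3.142, -0.001, 0.184]
force: [-0.7, 0.3, -0.1]
width: 0.0377
2.9 [0.41373554 0.00102313 0.19320162] [-3.14151077e+00 -6.65899229e-04  1.83550600e-01] 0.03774936918771464 [-0.69101453  0.29293578 -0.05990459]
-0.09962375216691481 0.001580828014970708
```

View pics/s2z.png

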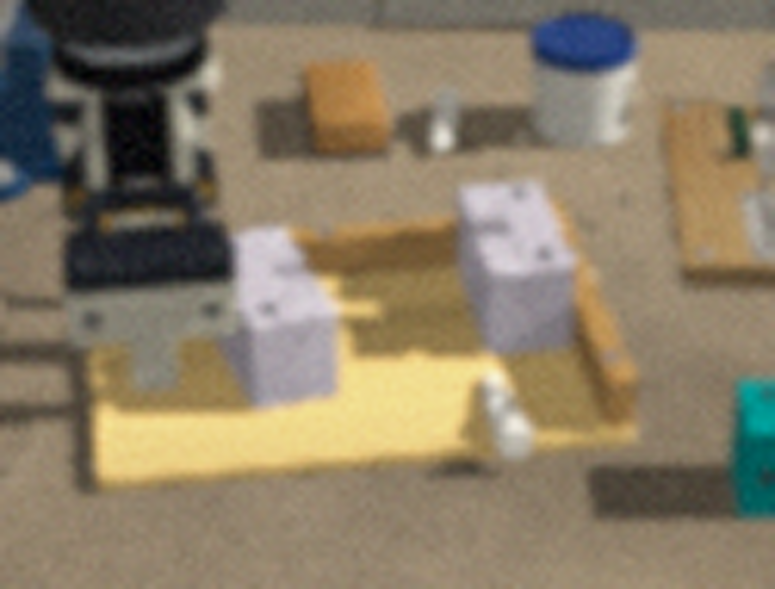

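Fingers are behind the block at zoom (155,370), clear of it. I'll push forward slowly along stand x.

```bash
python3 -m handwheel '[[0.3,0.055,0,0],[0.3,0.055,0,0],[0.3,0.055,0,0],[0.3,0.055,0,0],[0.3,0.055,0,0],[0.3,0.055,0,0],[0.3,0.055,0,0],[0.3,0.055,0,0],[0.3,0.055,0,0],[0.3,0.055,0,0],[0.3,0.055,0,0],[0.3,0.055,0,0],[0.3,0.055,0,0],[0.3,0.055,0,0],[0.3,0.055,0,0],[0.3,0.055,0,0],[0.3,0.055,0,0],[0,0,0,0]]'
cat > st.py <<'E'
from h import *
def stand(p,o=(.512,.0175),th=.182):
    X=np.array([np.cos(th),np.sin(th)]);Y=np.array([-X[1],X[0]]); d=np.array(p)[...,:2]-o
    return np.stack([d@X,d@Y],-1)
E
python3 - <<'E'
from st import *
s=arm.get_state(); print(s['eef_pos'],s['force'],stand(s['eef_pos']))
for n,b in (('scene',(165,125)),('side',(190,140))):
    f=grab(n); x,y=b; c=f['image'][y:y+95,x:x+125,::-1]; cv2.imwrite(f'pics/{n}3z.png',cv2.resize(c,None,fx=6.2,fy=6.2,interpolation=cv2.INTER_CUBIC))
E
```

```text
t: 4.75
eef_pos: [0.4652, 0.0099, 0.1927]
ee_rot: [-3.142, -0.001, 0.182]
force: [0.2, -0.2, -0.6]
width: 0.0375
[0.46520502 0.00989274 0.19273673] [ 0.18736215 -0.18916983 -0.55250966] [-0.04739899  0.00098813]
```

View pics/side3z.png

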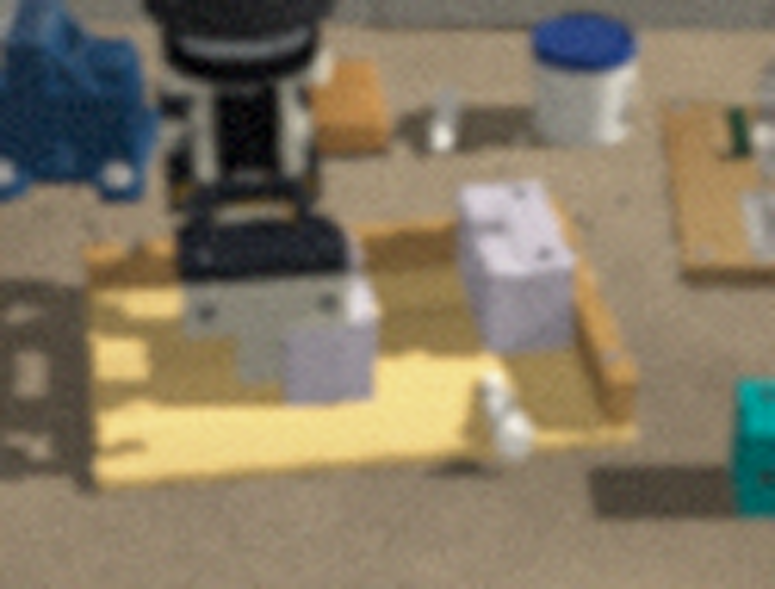

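View pics/scene3z.png

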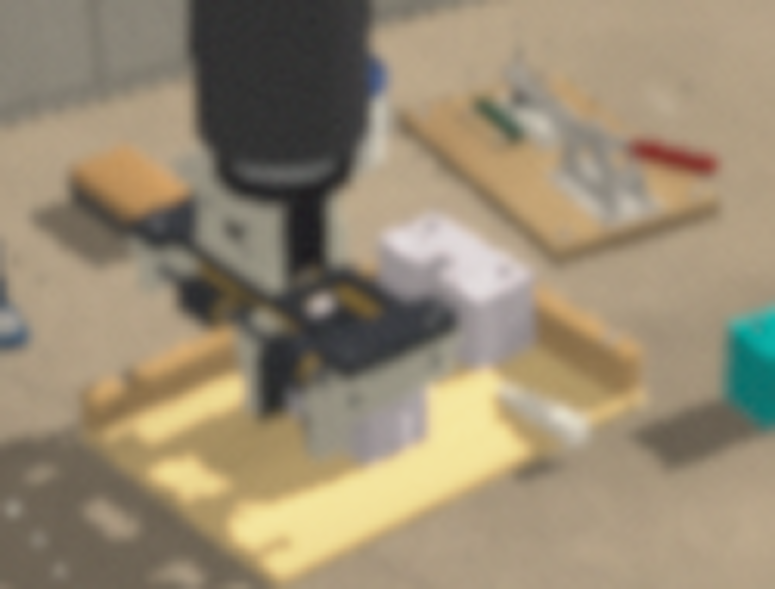

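The half now looks square: its right end face's lower edge runs zoom (285,402)–(372,397), parallel to the board edge. I'll check its position from those points.

```bash
python3 - <<'E'
from st import *
f=grab('side'); g=grab('scene'); np.set_printoptions(precision=4,suppress=True)
q=lambda o,*v:[((a+.5)/6.2-.5+o[0],(b+.5)/6.2-.5+o[1]) for a,b in v]
P=plane(f,q((190,140),(287,403),(372,397)),.01); print(stand(P))
P=plane(g,q((165,125),(370,465),(425,435)),.01); print(stand(P))
E
```

```text
[[-0.0351 -0.0444]
 [ 0.0071 -0.0455]]
[[-0.0305 -0.0444]
 [ 0.0107 -0.0422]]
```

Centre is at stand (-14, 0) mm with the right end at y = -44 mm. I'll back off, go round to the right end with closed fingers, and come level with the centre.

```bash
python3 -m handwheel '[[-1,-0.18,0,0],[-1,-0.18,0,0],[0.35,-1.85,0,0],[0.35,-1.85,0,0],[0.35,-1.85,0,0],[0.35,-1.85,0,0],[0,0,0,0],[1.2,0.22,0,0],[1.2,0.22,0,0],[1.2,0.22,0,0],[1.2,0.22,0,0],[0.1,0.02,0,0],[0,0,0,0],[0,0,0,0]]' 1
python3 - <<'E'
from st import *
s=arm.get_state(); print(s['eef_pos'],s['force'],stand(s['eef_pos']),s['width'])
for n,b in (('scene',(165,125)),('side',(190,140))):
    f=grab(n); x,y=b; c=f['image'][y:y+95,x:x+125,::-1]; cv2.imwrite(f'pics/{n}4z.png',cv2.resize(c,None,fx=6.2,fy=6.2,interpolation=cv2.INTER_CUBIC))
E
```

```text
t: 6.35
eef_pos: [0.507, -0.0589, 0.1924]
ee_rot: [-3.142, 0.001, 0.182]
force: [-0.2, 0.1, 0.2]
width: 0.0003
[ 0.5070046  -0.05893236  0.19238682] [-0.24123851  0.12416021  0.23170054] [-0.01874691 -0.07426582] 0.0003135035258451497
```

View pics/side4z.png

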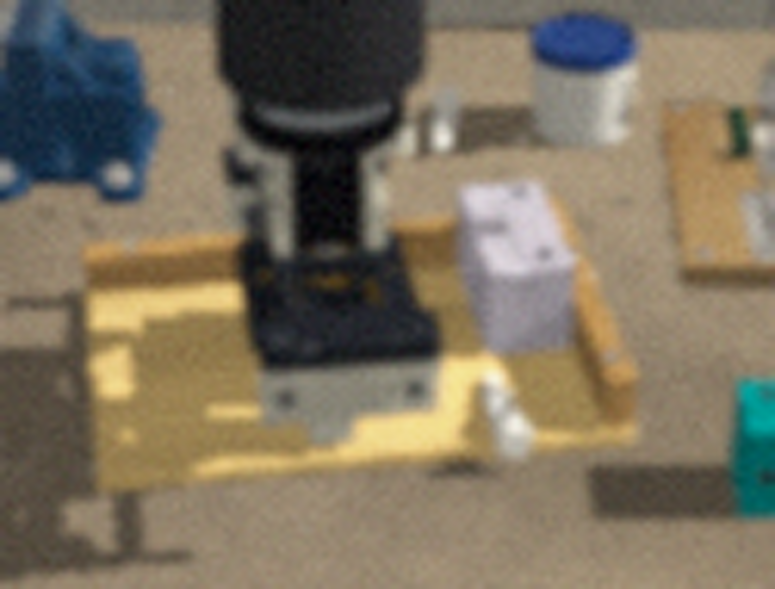

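View pics/scene4z.png

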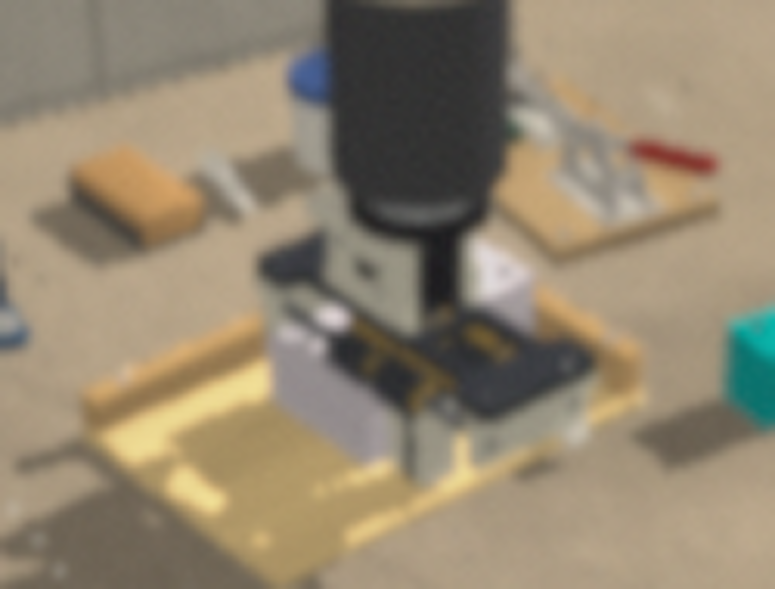

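Closed fingers sit just off the right end at scene zoom (420,460), about 5 mm short of the centre line. I'll shift forward 5 mm, then push left towards the fence.

```bash
python3 -m handwheel '[[0.5,0.09,0,0],[0,0,0,0],[-0.055,0.295,0,0],[-0.055,0.295,0,0],[-0.055,0.295,0,0],[-0.055,0.295,0,0],[-0.055,0.295,0,0],[-0.055,0.295,0,0],[-0.055,0.295,0,0],[-0.055,0.295,0,0],[-0.055,0.295,0,0],[-0.055,0.295,0,0],[-0.055,0.295,0,0],[-0.03,0.15,0,0],[0,0,0,0]]'
python3 - <<'E'
from st import *
s=arm.get_state(); print(s['eef_pos'],s['force'],stand(s['eef_pos']))
E
python3 -m handwheel '[[-0.02,0.1,0,0],[-0.02,0.1,0,0],[0,0,0,0]]'
```

```text
t: 7.95
eef_pos: [0.5061, -0.0238, 0.1927]
ee_rot: [-3.141, -0.0, 0.182]
force: [0.0, 0.2, 0.2]
width: 0.0004
[ 0.50612374 -0.02378388  0.1926635 ] [0.03610174 0.16746638 0.24974876] [-0.01325146 -0.03953844]
t: 8.25
eef_pos: [0.5057, -0.0221, 0.1927]
ee_rot: [3.142, -0.0, 0.182]
force: [-0.5, -0.4, -0.4]
width: 0.0005
```

```bash
for i in 1 ; do python3 -m handwheel '[[-0.02,0.1,0,0],[-0.02,0.1,0,0],[0,0,0,0]]' | grep -E 'pos|force'; python3 -m handwheel '[[-0.02,0.1,0,0],[-0.02,0.1,0,0],[0,0,0,0]]'| grep -E 'pos|force';  done
python3 - <<'E'
from st import *
for n,b in (('scene',(165,125)),('side',(190,140))):
    f=grab(n); x,y=b; c=f['image'][y:y+95,x:x+125,::-1]; cv2.imwrite(f'pics/{n}5z.png',cv2.resize(c,None,fx=6.2,fy=6.2,interpolation=cv2.INTER_CUBIC))
E
```

```text
eef_pos: [0.5052, -0.0206, 0.1927]
force: [1.9, -6.9, 0.6]
eef_pos: [0.5051, -0.0198, 0.1933]
force: [4.6, -19.2, 4.1]
```

View pics/scene5z.png

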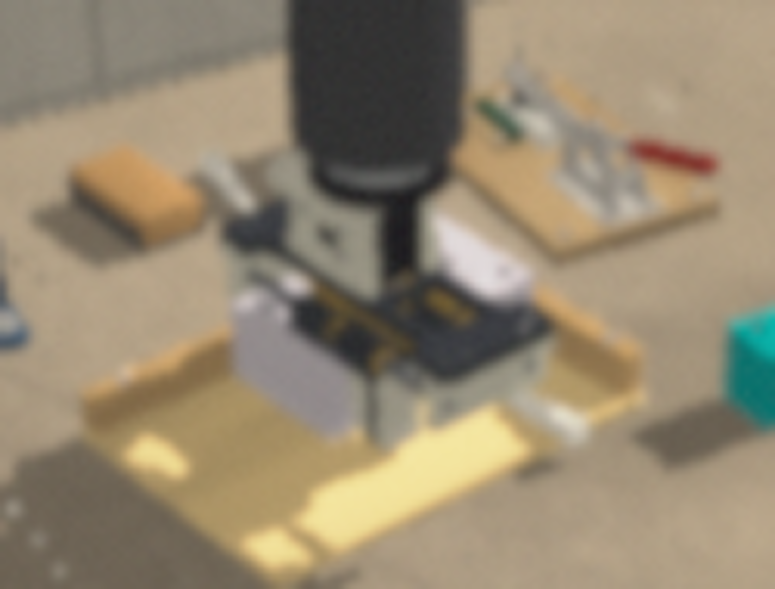

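The wrist force rose to 20 N with the tool at stand y = -35.4 mm, where contact was expected at -36, so the half is against the fence. I'll back off and go round behind again.

```bash
python3 -m handwheel '[[0.1,-0.5,0,0],[0.2,-1,0,0],[-1.2,-0.22,0,0],[-1.2,-0.22,0,0],[-1.2,-0.22,0,0],[-1.4,-0.25,0,0],[0,0,0,0],[-0.37,2,0,0],[-0.37,2,0,0],[-0.37,2,0,0],[-0.37,2,0,0],[0,0,0,0],[0,0,0,0]]' 0.68
python3 - <<'E'
from st import *
s=arm.get_state(); print(s['eef_pos'],s['force'],stand(s['eef_pos']),s['width'])
for n,b in (('scene',(165,125)),('side',(190,140))):
    f=grab(n); x,y=b; c=f['image'][y:y+95,x:x+125,::-1]; cv2.imwrite(f'pics/{n}6z.png',cv2.resize(c,None,fx=6.2,fy=6.2,interpolation=cv2.INTER_CUBIC))
E
```

```text
t: 10.25
eef_pos: [0.4379, 0.0309, 0.1919]
ee_rot: [3.131, 0.017, 0.18]
force: [0.6, -53.2, 24.5]
width: 0.0675
[0.43787692 0.03086984 0.19190473] [  0.60506968 -53.23957191  24.4696041 ] [-0.07047894  0.02656507] 0.06750385298783297
```

View pics/side6z.png

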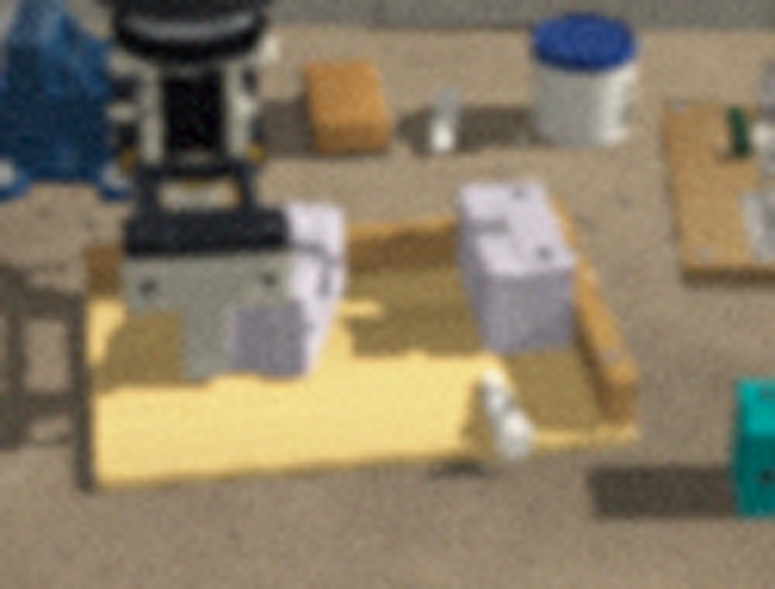

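View pics/scene6z.png

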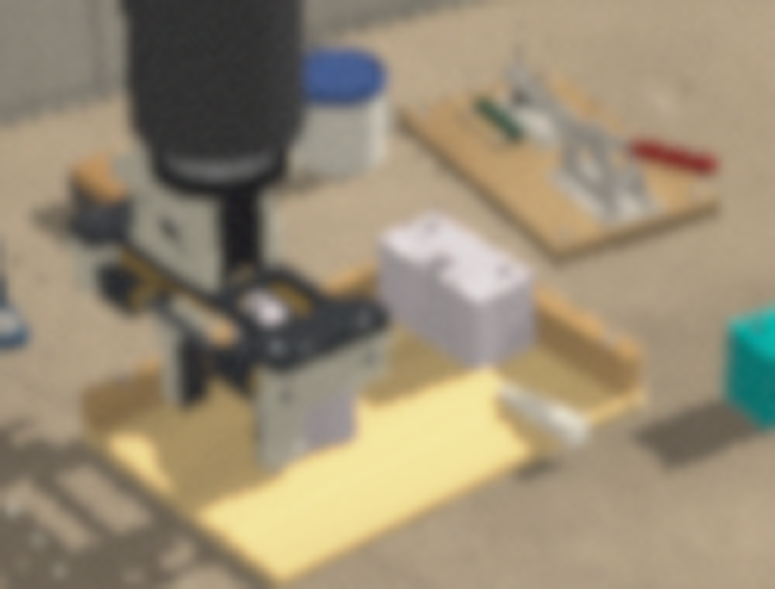

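Something went wrong. The jaws are spread to 67 mm with 53 N in y, and the half appears dragged back and skewed. I'll look with the wrist camera before moving.

```bash
python3 - <<'E'
from st import *
f=grab('wrist'); cv2.imwrite('pics/w6.png',cv2.resize(f['image'][:,:,::-1],None,fx=1.5,fy=1.5)); s=arm.get_state(); print(s['force'],s['moment'],s['width'])
for n in('side','scene'):
    f=grab(n); 
    h=np.array([[-.014,.03]])
E
```

```text
[ -0.94669304 -51.9931241   24.48706234] [-19.16367197  -0.17348579  -0.6543973 ] 0.06767446476445328
```

View pics/w6.png

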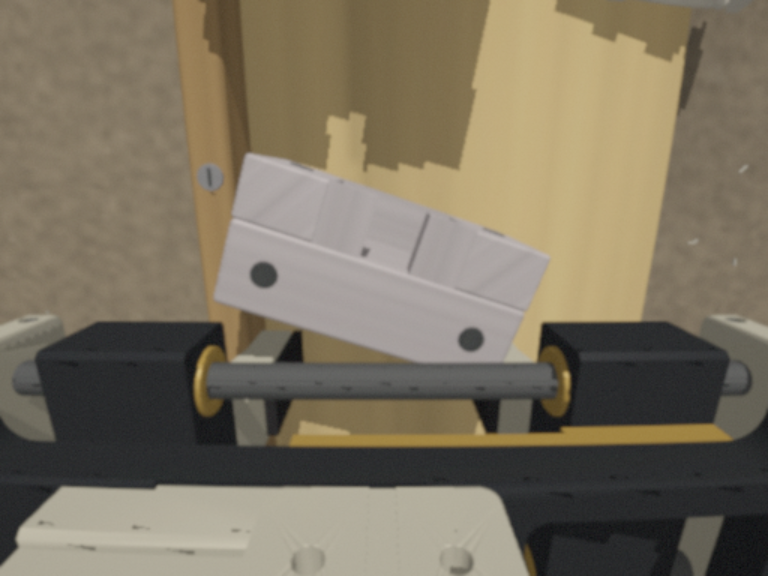

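The wrist view explains it. The half is upright but skewed clockwise, its back-right corner caught against the inside of the right finger (505,350), while the left finger presses the fence (270,380). The cause is that the opening fingers rubbed the right end while I backed away. I'll release by holding the width and easing right, then backing off.

```bash
python3 -m handwheel '[[0.036,-0.2,0,0],[0.036,-0.2,0,0],[0.036,-0.2,0,0],[0.036,-0.2,0,0],[0,0,0,0]]' 0.22
python3 -m handwheel '[[-0.5,-0.09,0,0],[-0.5,-0.09,0,0],[-0.5,-0.09,0,0],[0,0,0,0]]'
python3 - <<'E'
from st import *
s=arm.get_state(); print(stand(s['eef_pos']))
f=grab('wrist'); cv2.imwrite('pics/w7.png',cv2.resize(f['image'][:,:,::-1],None,fx=1.5,fy=1.5)); 
import pickle; pickle.dump(f,open('f7.pkl','wb'))
E
```

```text
t: 11.0
eef_pos: [0.4423, 0.0276, 0.192]
ee_rot: [3.139, 0.006, 0.181]
force: [-1.7, -14.6, 1.4]
width: 0.0686
t: 11.4
eef_pos: [0.4294, 0.0272, 0.193]
ee_rot: [-3.142, -0.001, 0.183]
force: [1.8, -4.2, -0.4]
width: 0.0681
[-0.0794976   0.02445747]
```

View pics/w7.png

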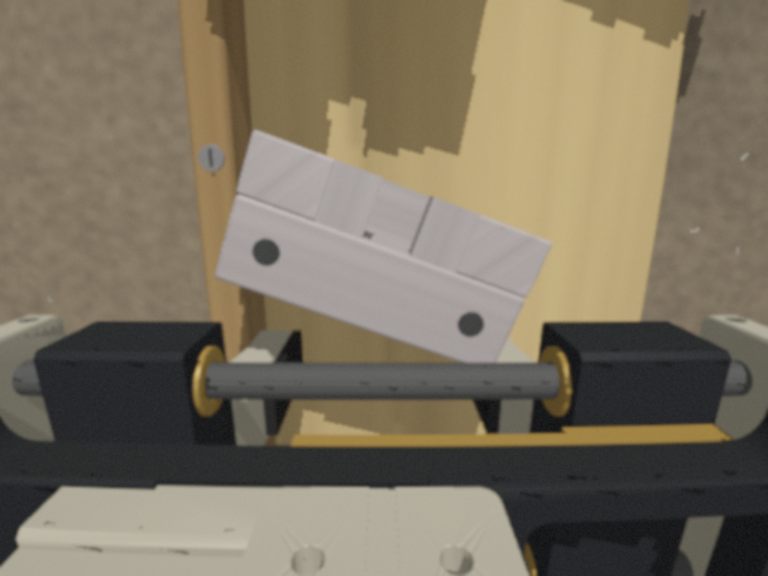

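```bash
python3 -m handwheel '[[0.05,-0.3,0,0],[0.05,-0.3,0,0],[0.05,-0.3,0,0],[-0.5,-0.09,0,0],[-0.5,-0.09,0,0],[-0.5,-0.09,0,0],[0,0,0,0],[0,0,0,0]]'
python3 - <<'E'
from st import *
s=arm.get_state(); print(stand(s['eef_pos']))
f=grab('wrist'); cv2.imwrite('pics/w8.png',cv2.resize(f['image'][:,:,::-1],None,fx=1.5,fy=1.5)); 
import pickle; pickle.dump(f,open('f8.pkl','wb'))
E
```

```text
t: 12.25
eef_pos: [0.416, 0.0155, 0.1928]
ee_rot: [-3.142, -0.0, 0.183]
force: [0.5, -0.8, -0.4]
width: 0.0681
[-0.09475705  0.01542047]
```

View pics/w8.png

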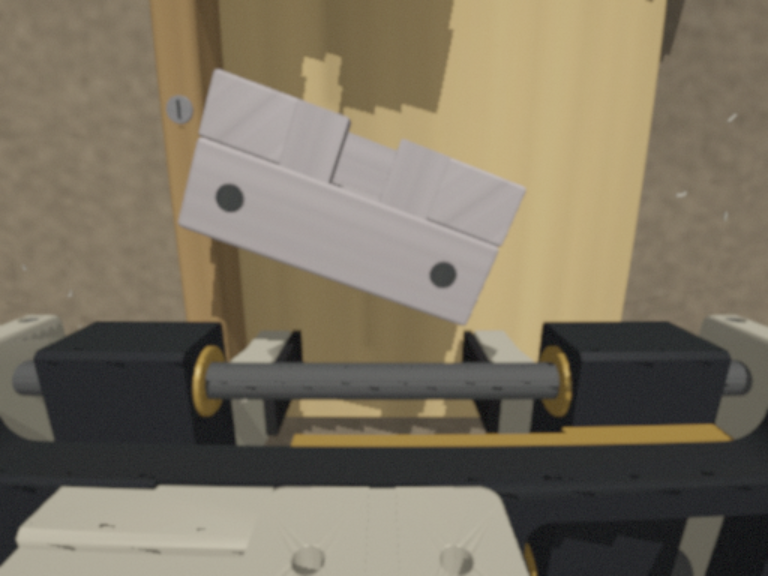

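Now free. Top corners are at (216,69), (524,190), (466,323) and (180,222); I'll measure from them.

```bash
python3 - <<'E'
from st import *
import pickle
f=pickle.load(open('f8.pkl','rb'))
q=lambda *v:[((a+.5)/1.5-.5,(b+.5)/1.5-.5) for a,b in v]
L=q((216,69),(524,190),(466,323),(180,222))
r=corners_rep(f,*L);print(r,stand(r[0]),stand(plane(f,L,.06)))
E
```

```text
(array([0.47792092, 0.03722134]), np.float64(-0.17238831715335137), np.float64(-0.16286332145404156), [0.0886, 0.0416, 0.0884, 0.0422]) [-0.02994672  0.02556383] [[ 0.00529622  0.05995934]
 [-0.02573266 -0.02300536]
 [-0.06487121 -0.00886602]
 [-0.03447922  0.07416734]]
```

Now at stand (-30, +26) mm, skewed -0.35 rad. Same remedy: narrow the jaws while clear of it, centre them behind it, then push forward to square it.

```bash
python3 -m handwheel '[[0,0,0,0],[0,0,0,0],[0,0,0,0],[0,0,0,0],[-0.09,0.48,0,0],[-0.09,0.48,0,0],[-0.09,0.48,0,0],[0,0,0,0]]' 0.66
python3 -m handwheel '[[0.3,0.055,0,0],[0.3,0.055,0,0],[0.3,0.055,0,0],[0.3,0.055,0,0],[0.3,0.055,0,0],[0.3,0.055,0,0],[0.3,0.055,0,0],[0.3,0.055,0,0],[0.3,0.055,0,0],[0.3,0.055,0,0],[0.3,0.055,0,0],[0.3,0.055,0,0],[0.3,0.055,0,0],[0.3,0.055,0,0],[0.3,0.055,0,0],[0.3,0.055,0,0],[0.3,0.055,0,0],[0.3,0.055,0,0],[0,0,0,0]]'
python3 - <<'E'
from st import *
s=arm.get_state(); print(stand(s['eef_pos']))
f=grab('wrist'); cv2.imwrite('pics/w9.png',cv2.resize(f['image'][:,:,::-1],None,fx=1.5,fy=1.5)); 
import pickle; pickle.dump(f,open('f9.pkl','wb'))
E
```

```text
t: 13.1
eef_pos: [0.4133, 0.0305, 0.1927]
ee_rot: [-3.142, -0.0, 0.183]
force: [0.5, 0.1, 0.1]
width: 0.0298
t: 15.0
eef_pos: [0.468, 0.04, 0.1927]
ee_rot: [-3.141, -0.001, 0.182]
force: [0.0, -0.5, -0.1]
width: 0.0302
[-0.03921444  0.03005461]
```

View pics/w9.png

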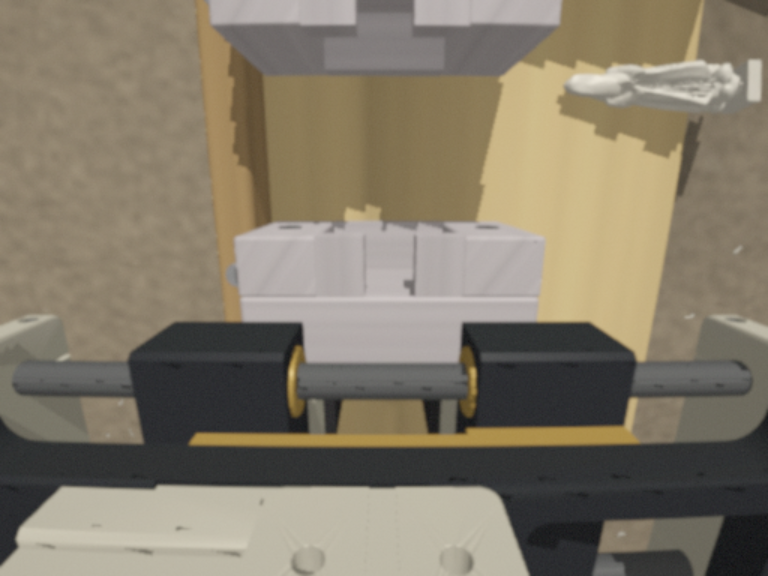

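Squared up: the front top edge runs (237,238)–(543,236), and the board casting is undisturbed at (660,85).

```bash
python3 - <<'E'
from st import *
import pickle
f=pickle.load(open('f9.pkl','rb'))
q=lambda *v:[((a+.5)/1.5-.5,(b+.5)/1.5-.5) for a,b in v]
print('front top', stand(plane(f,q((237,238),(543,236)),.06)))
print('rear near top', stand(plane(f,q((212,22),(559,22)),.06)))
print('fence inner bottom', stand(plane(f,q((271,205),(265,75)),.01)))
print('fence inner top', stand(plane(f,q((237,205),(228,60)),.034)))
E
```

```text
front top [[ 0.01648207  0.07267563]
 [ 0.01707098 -0.01497743]]
rear near top [[ 0.07209588  0.07466387]
 [ 0.07211701 -0.01420335]]
fence inner bottom [[0.02322743 0.07597074]
 [0.07154766 0.07522224]]
fence inner top [[0.02449012 0.08120563]
 [0.07027838 0.08040551]]
```

The left end is within about 1 mm of the fence and the gap is 55 mm. I'll keep pushing, drifting slightly left so friction keeps it against the fence.

```bash
python3 -m handwheel '[[0.293,0.067,0,0],[0.293,0.067,0,0],[0.293,0.067,0,0],[0.293,0.067,0,0],[0.293,0.067,0,0],[0.293,0.067,0,0],[0.293,0.067,0,0],[0.293,0.067,0,0],[0.293,0.067,0,0],[0.293,0.067,0,0],[0.293,0.067,0,0],[0.293,0.067,0,0],[0.293,0.067,0,0],[0.293,0.067,0,0],[0.293,0.067,0,0],[0.293,0.067,0,0],[0.15,0.04,0,0],[0,0,0,0]]'
python3 - <<'E'
from st import *
s=arm.get_state(); print(stand(s['eef_pos']))
f=grab('wrist'); cv2.imwrite('pics/w10.png',cv2.resize(f['image'][:,:,::-1],None,fx=1.5,fy=1.5)); 
import pickle; pickle.dump(f,open('f10.pkl','wb'))
E
```

```text
t: 16.85
eef_pos: [0.5161, 0.0509, 0.1925]
ee_rot: [-3.142, -0.0, 0.182]
force: [-2.0, -1.4, 0.0]
width: 0.0298
[0.0100314  0.03211073]
```

View pics/w10.png

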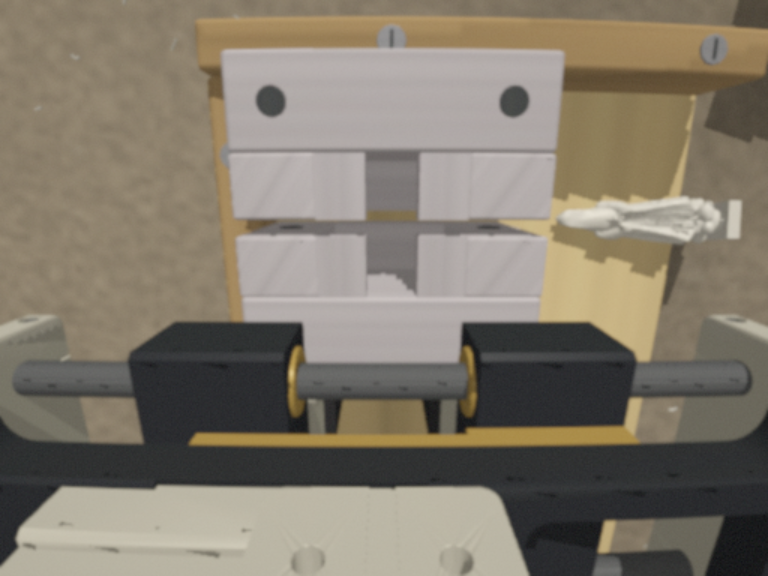

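A gap of about 5 mm remains (rows 218–236) and the ends line up. I'll close it in 1 mm steps, watching the force.

```bash
python3 -m handwheel '[[0.1,0.018,0,0],[0.1,0.018,0,0],[0.1,0.018,0,0],[0.1,0.018,0,0],[0,0,0,0]]' | grep -E 'pos|force'
python3 -m handwheel '[[0.1,0.018,0,0],[0.1,0.018,0,0],[0,0,0,0]]' | grep -E 'pos|force'
```

```text
eef_pos: [0.5201, 0.0518, 0.1928]
force: [-1.1, 0.1, -0.7]
eef_pos: [0.5211, 0.0518, 0.1926]
force: [-6.0, 0.6, 3.8]
```

```bash
python3 -m handwheel '[[0.1,0.018,0,0],[0,0,0,0]]' | grep -E 'pos|force'
```

```text
eef_pos: [0.5214, 0.0517, 0.1924]
force: [-8.6, 1.0, 4.6]
```

```bash
python3 -m handwheel '[[0.1,0.018,0,0],[0.1,0.018,0,0],[0,0,0,0],[0,0,0,0]]' | grep -E 'pos|force'
python3 - <<'E'
from st import *
s=arm.get_state(); print(stand(s['eef_pos']))
f=grab('wrist'); cv2.imwrite('pics/w11.png',cv2.resize(f['image'][:,:,::-1],None,fx=1.5,fy=1.5)); 
import pickle; pickle.dump(f,open('f11.pkl','wb'))
E
```

```text
eef_pos: [0.5219, 0.0516, 0.192]
force: [-14.9, 2.3, 8.8]
[0.01589439 0.03179663]
```

View pics/w11.png

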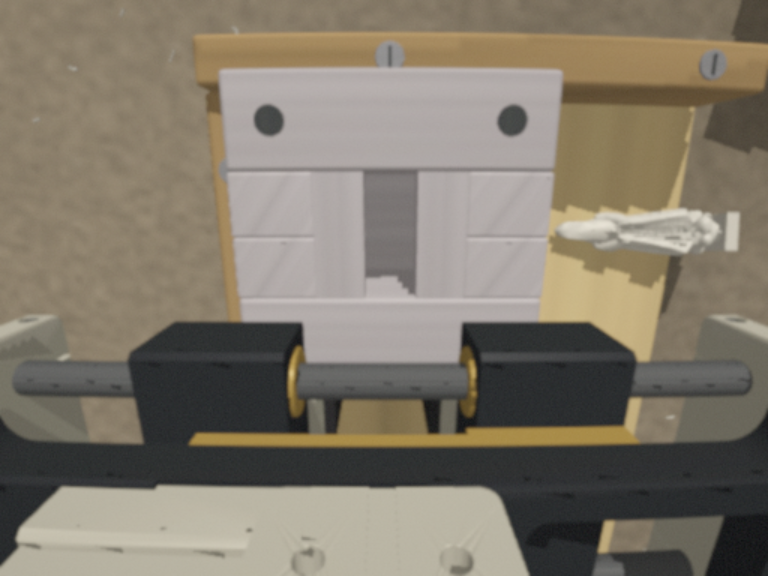

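Closed: a hairline seam at row ~238 and the ends flush. I'll back straight off with the jaws held as they are, rise, and measure from above.

```bash
python3 -m handwheel '[[-0.3,-0.055,0,0],[-1,-0.18,0,0],[-1.5,-0.27,0,0],[-1.5,-0.27,0,0],[0,0,2,0],[0,0,4,0],[0,0,4,0],[0,0,4,0],[1.5,0.27,3,0],[1.5,0.27,0,0],[1.5,0.27,0,0],[1,0.2,0,0],[0,0,0,0],[0,0,0,0]]'
python3 - <<'E'
from st import *
f=grab('wrist'); c=f['image'][:260,100:440,::-1];cv2.imwrite('pics/w12.png',cv2.resize(c,None,fx=2.3,fy=2.3,interpolation=cv2.INTER_CUBIC)); 
import pickle; pickle.dump(f,open('f12.pkl','wb'))
E
```

```text
t: 19.75
eef_pos: [0.5364, 0.0547, 0.3622]
ee_rot: [3.141, 0.001, 0.182]
force: [0.2, -0.4, -0.2]
width: 0.0296
```

View pics/w12.png

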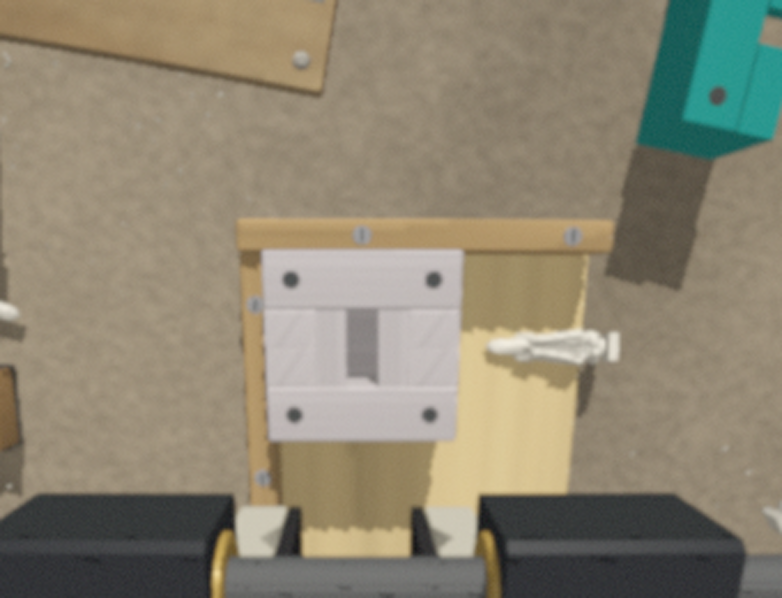

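Both halves form one block, with corners (263,250), (462,250), (456,440), (270,440) and four bolt heads. I'll measure those.

```bash
python3 - <<'E'
from st import *
import pickle
f=pickle.load(open('f12.pkl','rb'));np.set_printoptions(precision=4,suppress=True)
q=lambda *v:[((a+.5)/2.3-.5+100,(b+.5)/2.3-.5) for a,b in v]
P=stand(plane(f,q((263,250),(462,250),(456,440),(270,440)),.06));print(P)
g=f['image'][:260,100:440].mean(2)
# bolt heads: dark blobs on light top
B=[]
for a,b in((291,279),(433,279),(430,414),(294,414)):
    u,v=int(a/2.3),int(b/2.3); w=g[v-5:v+6,u-5:u+6]; W=np.clip(w.max()*.8-w,0,None); yy,xx=np.mgrid[v-5:v+6,u-5:u+6]
    B.append((100+(W*xx).sum()/W.sum(),(W*yy).sum()/W.sum()))
Q=stand(plane(f,B,.06));print(Q,'mid',(Q[0]+Q[1])/2,(Q[2]+Q[3])/2)
for i,j in((1,0),(2,3)): d=Q[j]-Q[i]; print('yaw',np.arctan2(-d[0],d[1]))
print('depth z',deproj(f,q((295,430),(430,430),(300,262),(430,262)))[:,2])
for n,b in (('scene',(165,125)),('side',(190,140))):
    f=grab(n); x,y=b; c=f['image'][y:y+95,x:x+125,::-1]; cv2.imwrite(f'pics/{n}13z.png',cv2.resize(c,None,fx=6.2,fy=6.2,interpolation=cv2.INTER_CUBIC))
E
```

```text
[[ 0.1149  0.0745]
 [ 0.1148 -0.0139]
 [ 0.0276 -0.0147]
 [ 0.0276  0.0744]]
[[ 0.1021  0.0626]
 [ 0.1021 -0.0015]
 [ 0.04   -0.0016]
 [ 0.04    0.0626]] mid [0.1021 0.0306] [0.04   0.0305]
yaw -0.000726387474093989
yaw -2.1711356481873367e-05
depth z [0.0607 0.0607 0.0605 0.0599]
```

View pics/side13z.png

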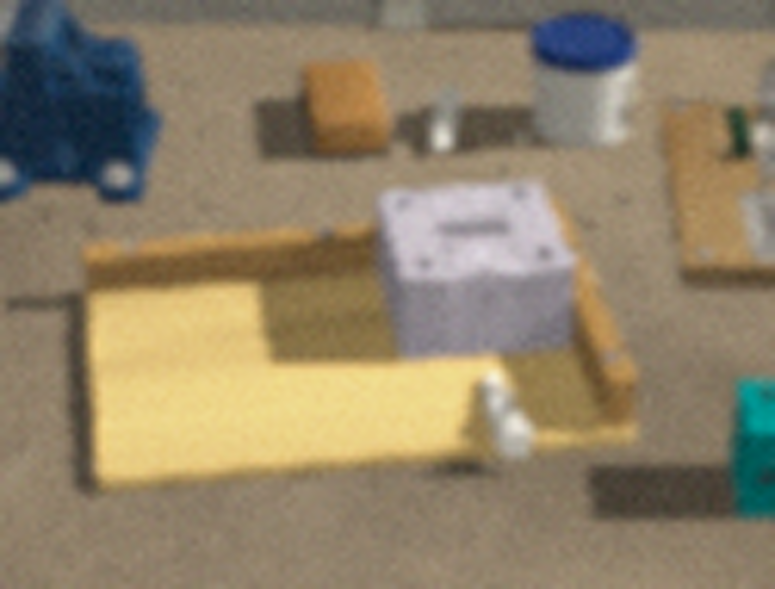

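The bolt midlines of both halves agree in y to about 0.1 mm. The yaw difference is under 0.001 rad, and the overall depth is 87 mm against 88 nominal, so there is no gap. Bystanders appear at the same pixels as before, and the hand is clear. Handing in.

```bash
python3 -c "
from station import arm
s=arm.get_state();print(s['t'],s['force']);print(arm.job_done())"
```

```text
19.9 [ 0.07552798 -0.47598493 -0.09017582]
the job is handed in; nothing more can be done
None
```

I closed the mould and handed the job in at about 20 s. I squared the loose half from behind, pushed it left against the side fence, and pushed it forward onto the fixed half, finishing with about 15 N of pressure.

**One mishap, mended:** after the push to the fence I opened the fingers while backing away. They dragged the half back and skewed it, with up to 53 N at the wrist. I freed it, squared it again and finished the closing push. It looked upright in every view I took.

**Last checks, from above with the hand clear:**
- **Alignment:** the two halves line up sideways to about 0.1 mm and differ in angle by less than 0.001 rad.
- **Gap:** the closed pair measures about 87 mm deep against 88 mm nominal, so I saw no gap. The shortfall is within camera error.
- **Fence:** the left end is at 74–75 mm, against the fence face at 75 mm.
- **Height:** the tops are level at 60 mm, so the half is standing upright on the board.
- **Other things around:** the sanding block, tub and the two castings in view (on the board and to the left) were where they started, judged by eye. I did not check the pen or the right-hand casting in the final pictures; the arm never worked near them.

No final check failed or disagreed.

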